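# Load the specimen carrier under the light flap of a transmission tester

### The job

Load the tester: with one fingertip press the bar beside the track down to hold the spring-closed light flap open, and meanwhile, with the other finger behind the carrier's upright tab, push the specimen carrier along its track under the flap until it is fully home against the end stop. Then let go, so that the flap shuts completely behind the carrier, and move clear. Nothing is to be picked up: the carrier only slides along its track, and everything else on the bench stays where it is.

Things in the scene. Friction and masses are not known exactly. Their poses are not given: they have to be found in the camera images.
- tester: Bench light-transmission tester, fixed, white, 365 mm long, 180 mm wide. x: the way the carrier is pushed; y: to the press bar's side; z up. Origin on the bench, on the track's centre line, under the flap's front edge. Optical head, 120 mm tall, at x = 70 to 200 mm. Beside the track, a flat apron 22 mm high (y = -95 to -30 mm) and, under the bar, a foot 18 mm high (y = 22 to 82 mm).
- track_start (a point): Front end of the track, on its floor's centre line (tester x = -163, y = 0 mm). The track is a channel 38 mm wide along the tester's x, its floor 40 mm above the bench, between side walls 6 mm high; it runs level to the end stop's face at x = +53 mm.
- flap (a joint): Opening of the flap, rad: 0 shut, 0.61 fully open (hard stop). Flap and press bar are one rocker on a shaft along tester x at y = 27 mm, 46 mm above the bench: pressing the bar down raises the flap, a spring shuts it when let go. About 3 N on the bar start it, 6 N hold it fully open. From 0.35 rad on the carrier passes under the lip; fully open is best.
- lip (a point): Middle of the front lip's lower edge (tester x = 2 mm). The black flap covers tester x = 0 to 62, y = -26 to 29 mm; shut, its top is 60 mm above the bench and its lip hangs to 7 mm above the track floor, stopping the carrier; it cannot be pushed aside along x. Raised, it stands up to 88 mm above the bench.
- bar_front (a point): Top of the press bar at mid-width, front end (tester x = -155, y = 53 mm). Steel strip with rubber grip, 217 mm long beside track and flap, from the shaft out to y = 67 mm, free from above. Flap shut, it slopes up outwards 0.44 rad, 60 mm above the bench at mid-width, 67 mm at the edge; at 0.44 rad it is level, top 48 mm above the bench; at the hard stop 44 mm.
- bar_back (a point): Top of the press bar at mid-width, back end (tester x = 62, y = 53 mm). The bar works pressed anywhere along its length, and a fingertip can slide along it while pressing. Its mid-width is about 55 mm sideways of the track's centre line: a gripper opened to about 45 mm, fingers side by side across the track, has one finger over the bar and one in the track.
- carrier: Specimen carrier to load, loose in the track before the flap, about 110 g: aluminium frame 45 long (x), 36 wide, 12 mm high, round glass on top; from its rear a tongue 12 wide, 4 mm high runs to an upright push tab 26 wide, 4 thick, 20 mm high. Origin: centre of the frame's underside; x to the flap. The tab's rear face is 50.5 mm behind the origin, the frame's front 22.5 mm ahead.
- home (a point): Where the carrier's origin is when fully home against the end stop: tester x = 30.5 mm, y = 0, on the track floor. Its frame is then wholly under the flap, and its tab stays 16 mm outside in front of it. The flap can shut only when the carrier is within 4 mm of home.
- spare_carrier: A second, identical carrier lying flat on the bench beside the tester; leave it. Origin as for the carrier.
- vial: Amber glass vial with white cap, 28 mm across, 55 mm tall, standing on the bench; leave it. Origin at the centre of its base.
- jar: Yellow plastic jar, 52 mm across, 60 mm tall, standing on the bench; leave it. Origin at the centre of its base.
- weight: Steel knob weight, 32 mm across, 51 mm tall, on the bench beside the tester on the press bar's side; leave it. Origin at the centre of its base.
- beaker: Glass beaker, 68 mm across, 90 mm tall; leave it. Origin at the centre of its base.
- sieve: Round steel sieve ring, 100 mm across, 35 mm high; leave it. Origin at the centre of its underside.
- caliper: Digital caliper, 190 mm long, lying flat; leave it. Origin at mid-length of its beam, on the bench.
Mind the look-alikes: they are no part of the job. Leave any turquoise look-alike of the carrier alone.

How it is judged (in metres and radians):
On the way, in this order (a step that is already met when the one before it is completed fails the run):
1. the flap is held open by a fingertip, the carrier still outside it (value of joint flap above 0.35 rad and contact force between the fingers and flap above 0.3 N and x of carrier in the frame of tester below -0.02 m), for 0.1 s.
2. with the flap still held open, the carrier is pushed fully home (value of joint flap above 0.3 rad and contact force between the fingers and flap above 0.3 N and x of carrier in the frame of home above -0.003 m), for 0.1 s.
At the end, for the whole second after the job is handed in: The carrier rests on the track within 3.5 mm of its home against the end stop, the flap is shut (under 0.04 rad), and the carrier is at rest (x of carrier in the frame of home above -0.0035 m and distance between carrier and home below 0.005 m and value of joint flap below 0.04 rad and linear speed of carrier below 0.01 m/s); the robot touches nothing.
It fails at once if the carrier is lifted more than 8 mm off the track floor (z of carrier in the frame of tester above 0.048 m).
It fails at once if the carrier is tipped by more than 0.2 rad (angle between carrier's own z axis and vertical above 0.2 rad).
It fails at once if another thing on the bench is moved by more than 15 mm (distance of any of spare_carrier, vial, jar, weight, beaker, sieve, caliper from where it was at the start of the episode above 0.015 m).
It fails at once if another thing on the bench is tipped over (angle between any of spare_carrier, vial, jar, weight, beaker, sieve, caliper's own z axis and vertical above 0.3 rad).
It also fails if it takes over 40 s, if anything falls off the work surface, if the arm or the gripper's body presses on something with over 40 N, if the wrist force passes 120 N, or if a joint passes its speed limit or range.

### The arm

A 6-joint arm with a two-finger parallel gripper is mounted at the origin on the work surface. World frame = base frame: x ahead of the robot, y to its left, z up, the work surface at z = 0. Lengths are in mm, angles in degrees, forces in N, time in s.
With the tool pointing down it reaches from about 250 to 775 mm from the base axis. Payload 4 kg.
Tool frame: the origin (TCP) lies where the fingers leave the gripper's body, on its centre line; the fingertips stand 97 mm ahead of it and the grasp point (between the pads) lies 78 mm ahead of it; z points along the fingers, y is the line along which they close (so a half turn about z gives the same grasp; the last joint's range is limited). The gripper opens to 94 mm and grips with 3 to 60 N. Pads are 16 mm wide; open, the fingers measure 119 mm over their backs; the gripper's body (75 mm by 177 mm) begins 78 mm behind the grasp point.
Start: joints at [66.457, 4.996, 78.535, -0, 96.463, -5.907], TCP at [166.636, 524.159, 302.706] pointing down, gripper open.
Joint ranges: [-177.83, 177.83], [-43.37, 116.18], [15.69, 146.23], [-61.86, 241.86], [9.47, 152.12], [-147.06, 147.06]. Speed limits (degrees/s): [159.86, 159.86, 180, 180, 180, 180].

### API

Orientations are given as a 3x3 rotation matrix whose columns are the frame's x, y, z axes.
In Python, from station import observe, camera, camera_model, job_done, masks_of, mark_of gives the robot as it stands. The module is installed in compiled form; this text tells all that it offers.
- The arm moves only by the shell command python3 -m creep 'ROWS' [OPENING] [FORCE]. ROWS is JSON, a list of rows, each an object of numbers: "tx", "ty", "tz": the shift along the world's x, y, z in cm; "yaw": the turn about the world's z in rad. A call has 1 to 5 rows; each row shifts and turns the commanded pose from where the row before left it; what a row does not reach is not made up. A row lasts 1/10 s, in which the tool goes at most 50 mm and 8.59 degrees, less where a joint would pass 70% of its speed; a pose out of reach is approached as far as the arm can. A call with a gripper value outside its range is refused whole. OPENING is the opening, from -1 (shut) to 1 (fully open), set as the call begins (- or left out, the last holds). The fingers move at their own pace and stop on an object; FORCE is the grip in N (left out, the last holds). Time passes only in rows, so rows that do not move let the fingers close. It gives the time, the measured TCP pose, the force, the opening and the grip force at its end, in the units of the state.
- observe(): the state, without advancing time (a new reading comes with each control period).
- camera(name): name is "scene" or "top" or "wrist"; returns the picture (480x640x3 uint8, red, green, blue); there is no depth.
- camera_model(name): a dict with "K" (3x3 intrinsics, pixels), "distortion" ([k1, k2, p1, p2, k3] as OpenCV has them; the pictures are not rectified), "position" and "attitude" of the camera in the world. Camera axes: x right, y down, z forward; pixel columns grow to the right and rows downward; lengths in mm; the calibration is good to about 2 mm. A picture is of the moment at which its call begins: read the wrist's pose just before it. camera_model takes no time and is no camera call; for the wrist camera it gives the pose at the moment of the call.
- job_done(): hands the job in; it is judged then, once.
Trained networks look in the newest picture that a camera, given by its name, has taken for a name from the list of things; names that differ only in an ending like _2 or _b are one class to them, and where a whole thing is asked for, a point or a joint stands for the part that bears it (a point fixed in the world has none). Each returns a list of dicts, best first, with "p" (0 to 1); they miss things now and then, are a little off and sometimes report something else, mostly with a low value. They report only what shows in the picture. A call takes as long as a camera call. They do not tell look-alikes from the thing itself.
- masks_of(thing, camera): "region" (480x640 bool, what is visible of it) and "at" ([column, row] in pixels, amid what is visible of it).
- mark_of(thing, camera): "at" ([column, row] in pixels: a listed point, or the origin of a listed thing).
The state is a dict: "time_s": time; "qpos": joint angles; "joint_velocities": joint speeds; "joint_torque": joint torques, N m; "position": TCP position; "ee_rot": TCP orientation; "ft_force": force on the tool from outside, world axes, zero at the start; "wrist_torque": the same for the moment, N m; "width": finger opening in mm; "grasp_force": force on a finger pad.
Only numpy, scipy, OpenCV 4.12 (cv2) and the standard library are available. Lean on these libraries where they do the work, as an engineer would, in place of code of your own. Each camera call takes 0.05 s, during which the arm holds its last target. There are 200 camera calls.

## Working session

There is one attempt and no reset: what is moved stays moved. The work goes in short steps, Python scripts to look and compute and a shell command to move; the robot and the scene stay as the last step left them, time stands still between calls to the robot, and variables do not carry over. Pictures are saved under pics/ and viewed, at most 10 in all, crops included, and the job is handed in when it is done.

```bash
mkdir -p pics; cat > h.py <<'E'
import numpy as np, cv2
from station import *
def ray(cam,px):
    m=camera_model(cam);K=np.array(m["K"]);d=np.array(m["distortion"])
    u=cv2.undistortPoints(np.array([[px]],float),K,d)[0,0]
    R=np.array(m["attitude"]);return np.array(m["position"],float),R@np.array([u[0],u[1],1.])
def at_z(cam,px,z):
    o,v=ray(cam,px);return o+v*(z-o[2])/v[2]
def tri(obs):
    A=np.zeros((3,3));b=np.zeros(3)
    for c,p in obs:
        o,v=ray(c,p);v/=np.linalg.norm(v);P=np.eye(3)-np.outer(v,v);A+=P;b+=P@o
    return np.linalg.solve(A,b)
def proj(cam,X):
    m=camera_model(cam);R=np.array(m["attitude"]).T
    return cv2.projectPoints(np.array([X],float),cv2.Rodrigues(R)[0],-R@np.array(m["position"],float),np.array(m["K"]),np.array(m["distortion"]))[0][0,0]
def save(cam,n):
    im=camera(cam);cv2.imwrite("pics/"+n,im[:,:,::-1]);return im
E
python3 - <<'E'
from h import *
np.set_printoptions(precision=1,suppress=True)
H=dict(track_start=40,bar_front=60,bar_back=60,lip=47,home=40,carrier=40,spare_carrier=0,tester=0,weight=0,jar=0,vial=0,beaker=0)
for c in("top","scene"):
    save(c,c+"1.png");print(c,np.array(camera_model(c)["position"]))
    for t,z in H.items():
        for r in mark_of(t,c)[:3]: print(c,t,round(r["p"],2),np.array(r["at"]),at_z(c,r["at"],z))
E
```

```text
top [ 483.    17.3 1027.8]
top track_start 0.92 [364.5 209.2] [689.  -81.9  40. ]
top bar_front 0.58 [371.7 231.5] [636.1 -93.1  60. ]
top bar_front 0.32 [313.1 230.8] [641.4  31.4  60. ]
top bar_back 0.9 [275.8 270.2] [559.6 112.5  60. ]
top lip 0.78 [295.7 235.6] [634.2  69.5  47. ]
top home 0.69 [280.9 242.9] [620.2 102.4  40. ]
top carrier 0.83 [417.3 234.4] [ 629.9 -193.3   40. ]
top carrier 0.8 [314.7 227.9] [651.  28.  40.]
top carrier 0.65 [337.6 326.8] [437.7 -14.4  40. ]
top spare_carrier 0.98 [317.  165.5] [803.6  19.1   0. ]
top spare_carrier 0.39 [499.4 324.5] [ 431.9 -368.1    0. ]
top tester 0.78 [296.  239.9] [631.6  71.5   0. ]
top weight 0.43 [296.6 300.6] [495.5  73.2   0. ]
top jar 0.7 [283.4 185.7] [758.3  97.7   0. ]
top vial 0.65 [250.8 198. ] [731.8 173.1   0. ]
top beaker 0.73 [496.8 327.1] [ 426.4 -362.     0. ]
scene [1318.   -70.9 1038.9]
scene track_start 0.97 [264.6 276.8] [690.7 -88.3  40. ]
scene track_start 0.41 [458.6 190.8] [508.4 391.4  40. ]
scene bar_front 0.68 [257.3 248.4] [629.7 -97.8  60. ]
scene bar_back 0.56 [347.2 212.4] [556.5 110.3  60. ]
scene lip 0.7 [329.8 209.6] [533.3  74.4  47. ]
scene lip 0.68 [335.1 240.4] [620.7  73.2  47. ]
scene lip 0.24 [345.9 239.3] [620.8  97.3  47. ]
scene home 0.7 [346.9 242.5] [624.8  99.3  40. ]
scene carrier 0.97 [211.6 271.8] [ 664.  -199.8   40. ]
scene carrier 0.83 [318.  253.2] [645.  32.  40.]
scene carrier 0.64 [292.7 192.9] [466.8  -4.1  40. ]
scene spare_carrier 0.67 [322.3 323. ] [794.1  21.3   0. ]
scene spare_carrier 0.26 [335.2 254.2] [625.7  74.4   0. ]
scene tester 0.75 [336.9 256.7] [633.   77.2   0. ]
scene tester 0.51 [391.  291.5] [738.1 180.    0. ]
scene weight 0.46 [327.1 208.1] [490.8  75.5   0. ]
scene weight 0.34 [336.2 255.7] [630.1  76.    0. ]
scene jar 0.74 [359.9 301.5] [753.6 108.4   0. ]
scene vial 0.7 [385.3 292.4] [738.6 167.2   0. ]
scene beaker 0.61 [146.6 202.6] [ 417.1 -359.8    0. ]
```

View pics/top1.png

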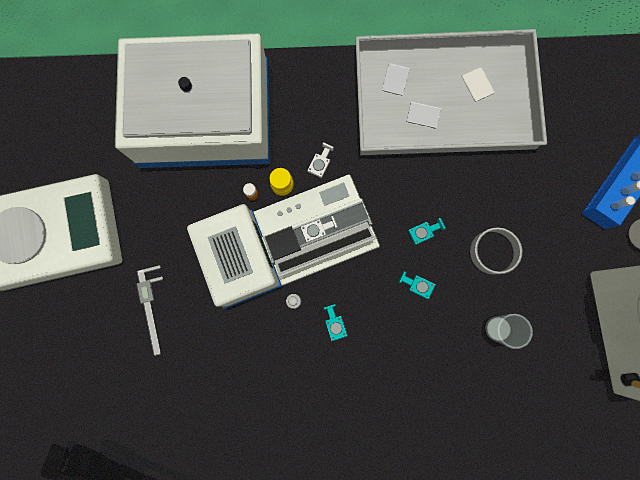

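View pics/scene1.png

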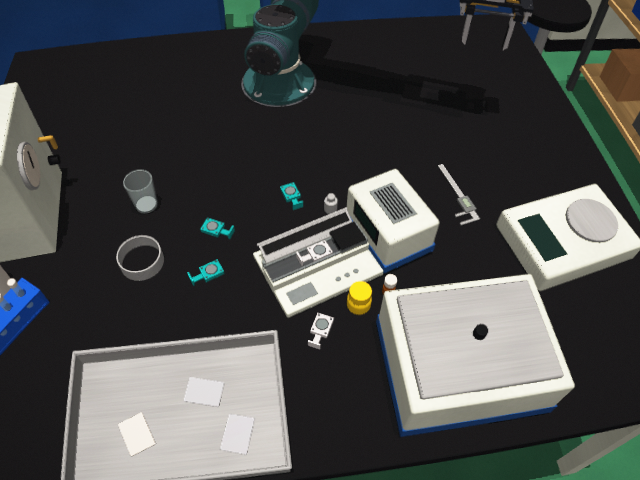

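The top view shows the tester with its carrier at about (315,229), the bar on the lower side, and the turquoise look-alikes apart from it. The scene view agrees with the carrier at (318,252). Next I fit the tester pose from these marks.

```bash
cat >> h.py <<'E'
from scipy.optimize import least_squares
P=dict(track_start=(-163,0,40),bar_front=(-155,53,60),bar_back=(62,53,60),lip=(2,0,47),home=(30.5,0,40))
def fit(cams,extra=[]):
    obs=list(extra)
    for c in cams:
        for t,q in P.items():
            for r in mark_of(t,c)[:2]:
                X=at_z(c,r["at"],q[2]); e=TW(np.array(q,float),(634,68,109.9))
                if np.linalg.norm(X-e)<25: obs.append((q,X));break
    f=lambda s:np.concatenate([(TW(np.array(q,float),s)-X)[:2] for q,X in obs])
    s=least_squares(f,(634,68,109.9),loss="soft_l1",f_scale=3,x_scale=(1,1,.3)).x
    return s,f(s).reshape(-1,2),obs
def TW(q,s):
    a=np.radians(s[2]);c,n=np.cos(a),np.sin(a)
    return np.array([s[0]+c*q[0]-n*q[1],s[1]+n*q[0]+c*q[1],q[2]])
def WT(X,s):
    a=np.radians(s[2]);c,n=np.cos(a),np.sin(a);d=np.array(X)-[s[0],s[1],0]
    return np.array([c*d[0]+n*d[1],-n*d[0]+c*d[1],d[2]])
E
python3 - <<'E'
from h import *
np.set_printoptions(precision=2,suppress=True)
camera("top");camera("scene")
s,r,o=fit(["top","scene"]);print(s,r.tolist())
st=observe();print(st["time_s"],st["position"],st["ee_rot"],st["width"],st["ft_force"])
print(TW(np.array([-60,10,0.]),s)); m=camera_model("wrist");print(m)
E
```

```text
[631.36  71.25 109.69] [[-9.445730746525555, -0.7086176239705964], [3.635675481745807, 0.6796054302439529], [-2.1636419209447695, 5.35938110312253], [-4.28267309524324, 2.2602635130892708], [-0.9577904344398576, -0.6001830165391624], [3.5941153743220866, -6.356995471295335], [-2.838151721550389, 4.24106117784271], [5.5778526384958695, -2.3066638232185994], [7.515377173373395, -2.09054202230584]]
1.9 [166.62 524.17 302.68] [[-0.95  0.3   0.  ]
 [ 0.3   0.95  0.  ]
 [ 0.    0.   -1.  ]] 93.7746865383168 [-0.59 -0.24  0.36]
[642.16  11.39   0.  ]
{'K': array([[398.28,   0.  , 325.01],
       [  0.  , 398.28, 245.34],
       [  0.  ,   0.  ,   1.  ]]), 'distortion': array([-0.01,  0.  ,  0.  ,  0.  ,  0.  ]), 'position': array([101.64, 544.78, 384.89]), 'attitude': array([[ 0.3 ,  0.93,  0.23],
       [ 0.95, -0.29, -0.07],
       [ 0.  ,  0.24, -0.97]])}
```

```bash
python3 -m creep '[{"tx":3.13,"ty":-3.645,"yaw":-0.0613},{"tx":3.13,"ty":-3.645,"yaw":-0.0613},{"tx":3.13,"ty":-3.645,"yaw":-0.0613},{"tx":3.13,"ty":-3.645,"yaw":-0.0613},{"tx":3.13,"ty":-3.645,"yaw":-0.0613}]' -0.05
python3 -m creep '[{"tx":3.13,"ty":-3.645,"yaw":-0.0613},{"tx":3.13,"ty":-3.645,"yaw":-0.0613},{"tx":3.13,"ty":-3.645,"yaw":-0.0613},{"tx":3.13,"ty":-3.645,"yaw":-0.0613},{"tx":3.13,"ty":-3.645,"yaw":-0.0613}]'
python3 -m creep '[{"tx":3.13,"ty":-3.645,"yaw":-0.0613},{"tx":3.13,"ty":-3.645,"yaw":-0.0613},{"tx":3.13,"ty":-3.645,"yaw":-0.0613},{"tx":3.13,"ty":-3.645,"yaw":-0.0613},{"tx":3.13,"ty":-3.645,"yaw":-0.0613}]'
python3 -m creep '[{},{},{}]'
python3 - <<'E'
from h import *
np.set_printoptions(precision=2,suppress=True)
save("wrist","w1.png")
s,r,o=fit(["wrist"]);print(s,r,[q for q,_ in o])
for x in mark_of("carrier","wrist"): print(x["p"],x["at"],WT(at_z("wrist",x["at"],40),s))
E
```

```text
invalid input at $[0]: expected keys tx, ty, tz, yaw
invalid input at $[0]: expected keys tx, ty, tz, yaw
invalid input at $[0]: expected keys tx, ty, tz, yaw
invalid input at $[0]: expected keys tx, ty, tz, yaw
Traceback (most recent call last):
  File "h.py", line 29, in fit
    s=least_squares(f,(634,68,109.9),loss="soft_l1",f_scale=3,x_scale=(1,1,.3)).x
      ~~~~~~~~~~~~~^^^^^^^^^^^^^^^^^^^^^^^^^^^^^^^^^^^^^^^^^^^^^^^^^^^^^^^^^^^^
  File "h.py", line 28, in <lambda>
    f=lambda s:np.concatenate([(TW(np.array(q,float),s)-X)[:2] for q,X in obs])
               ~~~~~~~~~~~~~~^^^^^^^^^^^^^^^^^^^^^^^^^^^^^^^^^^^^^^^^^^^^^^^^^^
ValueError: need at least one array to concatenate
```

View pics/w1.png

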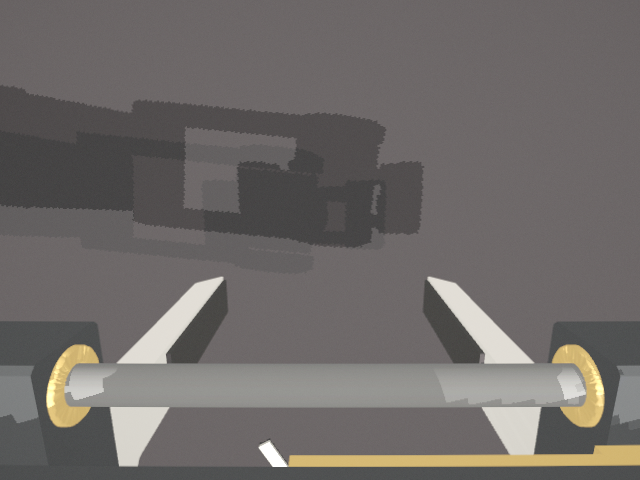

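The arm has not moved: every row needs all four keys. The picture shows only bare bench with the fingertips near row 280, and image up is tool +x. Trying again.

```bash
python3 -m creep '[{"tx":3.13,"ty":-3.645,"tz":0,"yaw":-0.0613},{"tx":3.13,"ty":-3.645,"tz":0,"yaw":-0.0613},{"tx":3.13,"ty":-3.645,"tz":0,"yaw":-0.0613},{"tx":3.13,"ty":-3.645,"tz":0,"yaw":-0.0613},{"tx":3.13,"ty":-3.645,"tz":0,"yaw":-0.0613}]' -0.05
```

```text
time_s: 2.7
position: [323.9, 340.4, 302.9]
ee_rot: [[-0.816, 0.578, 0.001], [0.578, 0.816, 0.001], [-0.0, 0.001, -1.0]]
ft_force: [1.9, 0.0, -0.2]
width: 57.4
grasp_force: 0.0
```

```bash

python3 -m creep '[{"tx":3.13,"ty":-3.645,"tz":0,"yaw":-0.0613},{"tx":3.13,"ty":-3.645,"tz":0,"yaw":-0.0613},{"tx":3.13,"ty":-3.645,"tz":0,"yaw":-0.0613},{"tx":3.13,"ty":-3.645,"tz":0,"yaw":-0.0613},{"tx":3.13,"ty":-3.645,"tz":0,"yaw":-0.0613}]'
python3 -m creep '[{"tx":3.13,"ty":-3.645,"tz":0,"yaw":-0.0613},{"tx":3.13,"ty":-3.645,"tz":0,"yaw":-0.0613},{"tx":3.13,"ty":-3.645,"tz":0,"yaw":-0.0613},{"tx":3.13,"ty":-3.645,"tz":0,"yaw":-0.0613},{"tx":3.13,"ty":-3.645,"tz":0,"yaw":-0.0613}]'
python3 -m creep '[{"tx":0,"ty":0,"tz":0,"yaw":0},{"tx":0,"ty":0,"tz":0,"yaw":0}]'
python3 - <<'E'
from h import *
np.set_printoptions(precision=2,suppress=True)
save("wrist","w2.png")
s,r,o=fit(["wrist"]);print(s,r,[q for q,_ in o])
for x in mark_of("carrier","wrist"): print(x["p"],x["at"],WT(at_z("wrist",x["at"],40),s))
E
```

```text
time_s: 3.2
position: [480.6, 157.9, 303.0]
ee_rot: [[-0.603, 0.798, 0.001], [0.798, 0.603, 0.0], [-0.0, 0.001, -1.0]]
ft_force: [0.2, 0.3, -0.2]
width: 44.7
grasp_force: 0.0
time_s: 3.7
position: [637.2, -24.3, 302.7]
ee_rot: [[-0.334, 0.943, 0.0], [0.943, 0.334, 0.0], [0.0, 0.0, -1.0]]
ft_force: [0.2, 0.4, -1.2]
width: 44.3
grasp_force: 0.0
time_s: 3.9
position: [636.4, -23.5, 301.5]
ee_rot: [[-0.335, 0.942, -0.002], [0.942, 0.335, 0.001], [0.001, -0.002, -1.0]]
ft_force: [-0.9, 0.6, -0.2]
width: 44.5
grasp_force: 0.0
[630.56  72.26 109.48] [[-1.7  -0.74]
 [ 1.09  0.72]
 [-0.11 -1.67]
 [ 0.25  1.72]
 [ 0.32 -0.01]] [(-163, 0, 40), (-155, 53, 60), (62, 53, 60), (2, 0, 47), (30.5, 0, 40)]
0.94 [353.5, 169.2] [-39.     1.88  40.  ]
0.9 [123.3, 138.2] [-14.14 195.98  40.  ]
0.46 [296.2, 304.2] [-162.35   52.28   40.  ]
```

View pics/w2.png

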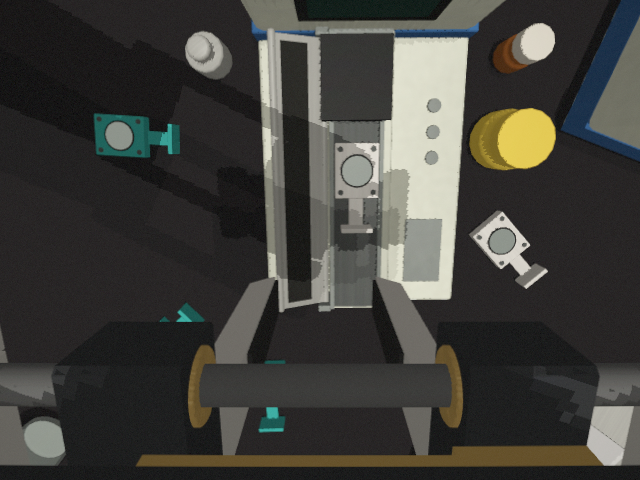

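The wrist view shows the carrier at (355,170) in front of the shut flap, with the track clear behind its tab at row 229. The bar is left of the track. The fit is good to about 2 mm, giving tester (630.6, 72.3, 109.5°), carrier x = −39 and tab rear at about −89.5. I'll descend to tester (−112, 26).

```bash
python3 -m creep '[{"tx":0.35,"ty":-0.9,"tz":-4,"yaw":0},{"tx":0.35,"ty":-0.95,"tz":-4,"yaw":0},{"tx":0,"ty":0,"tz":-4,"yaw":0},{"tx":0,"ty":0,"tz":-0.7,"yaw":0},{"tx":0,"ty":0,"tz":0,"yaw":0}]'
python3 - <<'E'
from h import *
s=(630.56,72.26,109.48);print(WT(observe()["position"],s))
save("wrist","w3.png");save("scene","s3.png")
im=cv2.imread("pics/s3.png")[170:320,180:440];cv2.imwrite("pics/s3c.png",cv2.resize(im,None,fx=3,fy=3,interpolation=2))
for x in mark_of("carrier","wrist"): print(x["p"],x["at"],WT(at_z("wrist",x["at"],40),s))
E
```

```text
time_s: 4.75
position: [642.3, -40.5, 174.5]
ee_rot: [[-0.337, 0.941, -0.003], [0.941, 0.337, 0.001], [0.002, -0.003, -1.0]]
ft_force: [0.0, 0.4, 0.9]
width: 44.5
grasp_force: 0.0
[-110.18737493   26.5649262   174.45908946]
0.96 [19.3, 99.3] [-18.53238387 185.16565571  40.        ]
0.91 [247.2, 452.5] [-237.92784347   74.36582171   40.        ]
0.64 [375.6, 146.4] [-42.24605843  -3.3714057   40.        ]
```

View pics/w3.png

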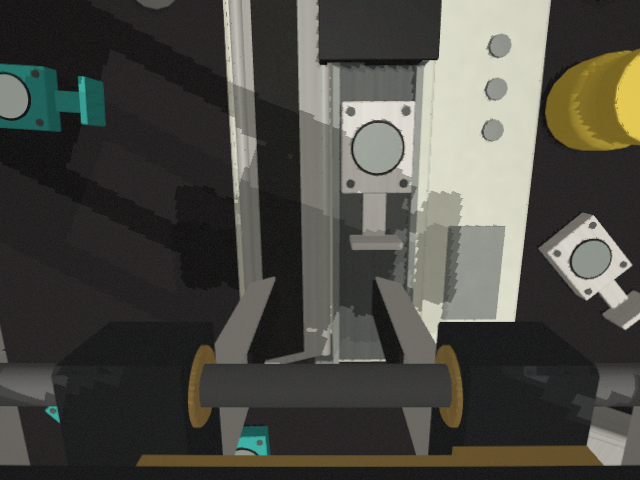

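View pics/s3c.png

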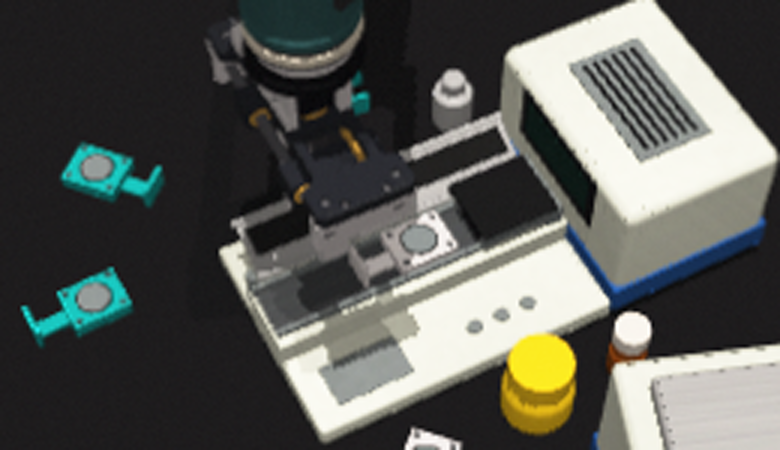

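The view shows the tab's rear at row 248 and the fingertips at row 280, behind the tab. The inner finger sits over the track and the outer one over the bar. I'll shift 2 mm toward the track and press down.

```bash
python3 -m creep '[{"tx":0.19,"ty":0.07,"tz":-1.2,"yaw":0},{"tx":0,"ty":0,"tz":-1.0,"yaw":0},{"tx":0,"ty":0,"tz":-0.4,"yaw":0},{"tx":0,"ty":0,"tz":0,"yaw":0}]'
python3 -m creep '[{"tx":0,"ty":0,"tz":-0.3,"yaw":0},{"tx":0,"ty":0,"tz":-0.2,"yaw":0},{"tx":0,"ty":0,"tz":0,"yaw":0}]'
```

```text
time_s: 5.3
position: [644.8, -40.8, 149.6]
ee_rot: [[-0.337, 0.942, -0.001], [0.942, 0.337, -0.001], [-0.0, -0.001, -1.0]]
ft_force: [-0.8, -0.7, 5.7]
width: 44.6
grasp_force: 2.4
time_s: 5.6
position: [644.5, -40.9, 145.6]
ee_rot: [[-0.337, 0.942, -0.001], [0.942, 0.337, -0.001], [-0.001, -0.001, -1.0]]
ft_force: [-3.1, -1.3, 6.9]
width: 44.6
grasp_force: 3.2
```

```bash
python3 -m creep '[{"tx":0,"ty":0,"tz":-0.3,"yaw":0},{"tx":0,"ty":0,"tz":0,"yaw":0},{"tx":0,"ty":0,"tz":0,"yaw":0}]'
python3 - <<'E'
from h import *
s=(630.56,72.26,109.48);print(WT(observe()["position"],s))
save("wrist","w4.png")
for x in mark_of("carrier","wrist"): print(x["p"],x["at"],WT(at_z("wrist",x["at"],40),s))
E
```

```text
time_s: 5.9
position: [644.5, -40.9, 143.0]
ee_rot: [[-0.336, 0.942, -0.001], [0.942, 0.336, -0.001], [-0.001, -0.002, -1.0]]
ft_force: [-3.8, -0.9, 7.4]
width: 44.6
grasp_force: 3.7
[-111.35221719   24.63658904  143.01283574]
0.84 [62.5, 422.4] [-187.57967524  166.67213295   40.        ]
0.81 [378.1, 144.8] [-41.46620393   0.84851189  40.        ]
```

View pics/w4.png

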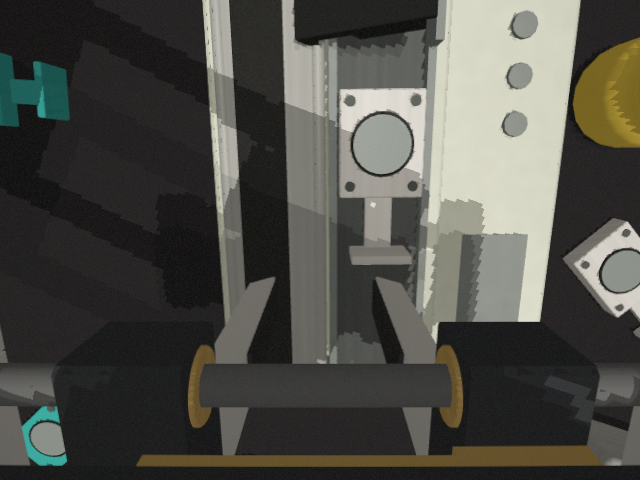

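The flap is tilted open at the top, with the carrier still outside it and the inner finger behind the tab (rows 245–265). Time to push along tester x.

```bash
python3 -m creep '[{"tx":-0.333,"ty":0.943,"tz":-0.05,"yaw":0},{"tx":-0.333,"ty":0.943,"tz":0,"yaw":0},{"tx":-0.333,"ty":0.943,"tz":0,"yaw":0},{"tx":-0.333,"ty":0.943,"tz":0,"yaw":0},{"tx":-0.333,"ty":0.943,"tz":0,"yaw":0}]'
python3 -m creep '[{"tx":-0.267,"ty":0.754,"tz":0,"yaw":0},{"tx":-0.267,"ty":0.754,"tz":0,"yaw":0},{"tx":-0.167,"ty":0.471,"tz":0,"yaw":0},{"tx":0,"ty":0,"tz":0,"yaw":0}]'
python3 - <<'E'
from h import *
s=(630.56,72.26,109.48);print(WT(observe()["position"],s))
save("wrist","w5.png")
for x in mark_of("carrier","wrist"): print(x["p"],x["at"],WT(at_z("wrist",x["at"],40),s))
E
```

```text
time_s: 6.5
position: [630.7, 4.5, 144.6]
ee_rot: [[-0.336, 0.942, 0.009], [0.942, 0.336, -0.006], [-0.008, 0.006, -1.0]]
ft_force: [1.9, -6.7, 8.1]
width: 44.5
grasp_force: 4.2
time_s: 6.9
position: [623.6, 25.1, 144.7]
ee_rot: [[-0.337, 0.942, 0.008], [0.942, 0.337, -0.004], [-0.007, 0.007, -1.0]]
ft_force: [2.4, -4.1, 8.5]
width: 44.8
grasp_force: 4.1
[-42.18598895  22.25552298 144.74482677]
```

View pics/w5.png

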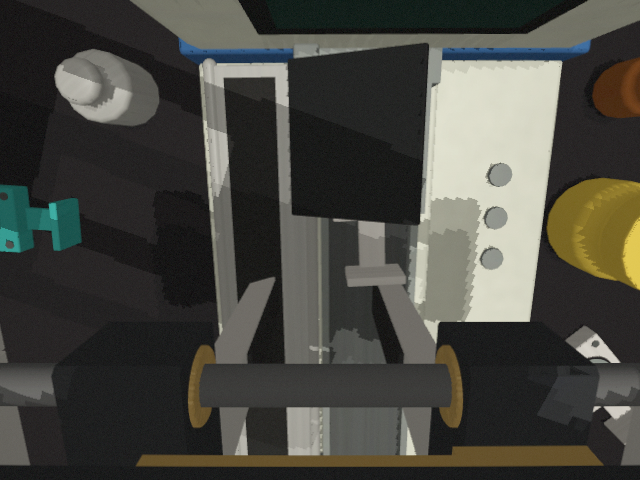

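The carrier is under the raised flap and the finger is on the tab. About 14 mm remain.

```bash
python3 -m creep '[{"tx":-0.24,"ty":0.45,"tz":-0.1,"yaw":0},{"tx":-0.2,"ty":0.45,"tz":0,"yaw":0},{"tx":-0.07,"ty":0.19,"tz":0,"yaw":0},{"tx":0,"ty":0,"tz":0,"yaw":0}]'
python3 -m creep '[{"tx":-0.07,"ty":0.19,"tz":0,"yaw":0},{"tx":-0.07,"ty":0.19,"tz":0,"yaw":0},{"tx":0,"ty":0,"tz":0,"yaw":0}]'
python3 -c "
from h import *
print(WT(observe()['position'],(630.56,72.26,109.48)))"
```

```text
time_s: 7.4
position: [619.1, 35.2, 144.2]
ee_rot: [[-0.336, 0.942, 0.01], [0.942, 0.336, -0.005], [-0.008, 0.008, -1.0]]
ft_force: [3.2, -5.7, 8.7]
width: 44.8
grasp_force: 4.4
time_s: 7.7
position: [618.7, 36.3, 144.6]
ee_rot: [[-0.335, 0.942, 0.013], [0.942, 0.335, -0.011], [-0.014, 0.008, -1.0]]
ft_force: [4.5, -12.5, 8.5]
width: 44.4
grasp_force: 7.9
[-29.97722784  23.2333581  144.62174557]
```

```bash
python3 -m creep '[{"tx":-0.1,"ty":0.28,"tz":0,"yaw":0},{"tx":0,"ty":0,"tz":0,"yaw":0},{"tx":0,"ty":0,"tz":0,"yaw":0}]'
python3 - <<'E'
from h import *
print(WT(observe()['position'],(630.56,72.26,109.48)))
a=save("wrist","w6.png");b=save("scene","s6.png")
c=np.hstack([cv2.resize(a,(400,300)),cv2.resize(b[170:320,240:440],(400,300))]);cv2.imwrite("pics/c6.png",c[:,:,::-1])
E
```

```text
time_s: 8.0
position: [618.4, 36.9, 145.1]
ee_rot: [[-0.333, 0.943, 0.015], [0.943, 0.333, -0.015], [-0.019, 0.009, -1.0]]
ft_force: [5.5, -17.7, 8.5]
width: 44.6
grasp_force: 10.8
[-29.29004675  23.29629212 145.10805089]
```

View pics/c6.png

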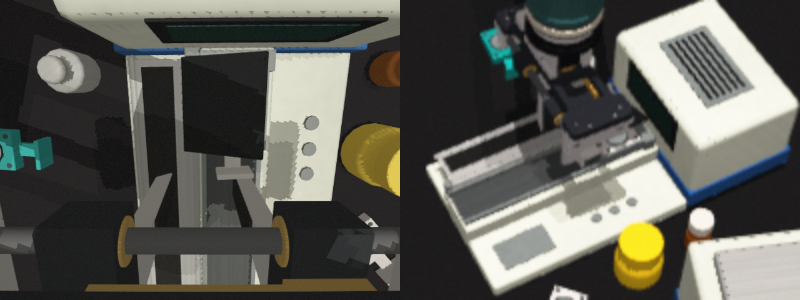

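The force has climbed to 18 N with no further travel at the expected home position, and the tab is just outside the flap. I'll back off the tab first, then lift.

```bash
python3 -m creep '[{"tx":0.17,"ty":-0.47,"tz":0,"yaw":0},{"tx":0.33,"ty":-0.94,"tz":0,"yaw":0},{"tx":0.17,"ty":-0.47,"tz":0,"yaw":0},{"tx":0,"ty":0,"tz":1,"yaw":0},{"tx":0,"ty":0,"tz":1,"yaw":0}]'
python3 -m creep '[{"tx":0,"ty":0,"tz":3,"yaw":0},{"tx":0.3,"ty":-1,"tz":4,"yaw":0},{"tx":0.7,"ty":-2,"tz":4,"yaw":0},{"tx":0,"ty":0,"tz":0,"yaw":0},{"tx":0,"ty":0,"tz":0,"yaw":0}]'
python3 - <<'E'
from h import *
s=(630.56,72.26,109.48);save("wrist","w7.png")
for t in("carrier","lip"):
  for x in mark_of(t,"wrist"): print(t,x["p"],x["at"],WT(at_z("wrist",x["at"],40),s))
E
```

```text
time_s: 8.6
position: [620.9, 25.4, 161.0]
ee_rot: [[-0.337, 0.942, 0.001], [0.942, 0.337, 0.0], [-0.0, 0.001, -1.0]]
ft_force: [-0.5, 0.3, 0.7]
width: 44.6
grasp_force: 0.0
time_s: 9.1
position: [630.7, -5.2, 271.3]
ee_rot: [[-0.336, 0.942, 0.002], [0.942, 0.336, -0.0], [-0.001, 0.002, -1.0]]
ft_force: [0.8, -0.6, -0.7]
width: 44.8
grasp_force: 0.0
carrier 0.79 [107.1, 155.1] [ -8.70225212 193.80070265  40.        ]
carrier 0.62 [262.3, 413.0] [-233.65562497   82.50509892   40.        ]
lip 0.61 [358.3, 141.8] [ 1.8440475   2.36752265 40.        ]
```

View pics/w7.png

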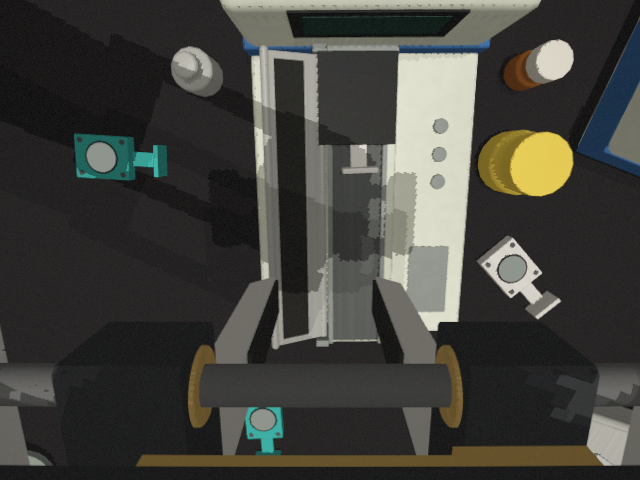

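The flap is shut and square (rows 50–145), with the tab just in front at (360,170). The robot is clear.

```bash
python3 -c "
from h import *
print(WT(at_z('wrist',[360,173],42),(630.56,72.26,109.48)));print(job_done())"
```

```text
[-21.22918713   0.69258274  42.        ]
the job is handed in; nothing more can be done
None
```

I pushed the carrier home against the end stop with the flap held open, the flap shut behind it, the arm is clear, and the job is handed in; the result of the judging was not shown.

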